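# Set a plaster cast out over the dust extraction and hold it there

## Robot

A 6-joint arm with a two-finger parallel gripper is mounted at the origin on the work surface. World frame = base frame: x ahead of the robot, y to its left, z up, the work surface at z = 0. Lengths are in m, angles in rad, forces in N, time in s.
With the tool pointing down it reaches from about 0.375 to 0.925 m from the base axis. Payload 5.7 kg.
Tool frame: the origin (TCP) lies at the very end of the fingers, on their centre line; the grasp point (between the pads) lies manip.pinch_z behind it (manip.pinch_z is the distance from the TCP to the grasp point, in m); z points along the fingers, y is the line along which they close (so a half turn about z gives the same grasp; the last joint's range is limited). The gripper opens to 88 mm and grips with 3 to 60 N. Pads are 20 mm wide; open, the fingers measure 115 mm over their backs; the gripper's body (75 mm by 178 mm) begins 61 mm behind the grasp point.
Start: joints at [1.062, 0.359, 1.51, -0, 1.272, -0.115], TCP at [0.23, 0.554, 0.223] pointing down, gripper open.
Joint ranges: [-2.97, 2.97], [-1.01, 2.36], [0.21, 2.38], [-0.96, 4.11], [0.2, 2.71], [-2.98, 2.98]. Speed limits (rad/s): [2.39, 2.39, 3.14, 3.14, 3.14, 3.14].

## Interface

Orientations are given as a unit quaternion [w, x, y, z].
In Python, from cell import manip gives the robot as it stands.
- The arm moves only by the shell command python3 -m inch 'ROWS'. ROWS is JSON, a list of rows, each a list of 7 numbers: the shift along the tool's x, y, z in cm, then the turn, a rotation vector about the tool's x, y, z in degrees, then the finger opening in cm, from 0 to 8.78. A call has 1 to 12 rows; each row shifts and turns the commanded pose from where the row before left it, along the tool's axes as they then stand; what a row does not reach is not made up. A row lasts 1/8 s, in which the tool goes at most 62.5 mm and 10.7 degrees, less where a joint would pass 70% of its speed; a pose out of reach is approached as far as the arm can. A call is refused whole if a number of a shift passes 6.25 or a number of a turn 10.7, either way. A call with a gripper value outside its range is refused whole. The fingers move at their own pace and stop on an object; the grip force is fixed at half the most. Time passes only in rows, so rows that do not move let the fingers close. It gives the time, the measured TCP pose, the force, the opening and the grip force at its end, in the units of the state.
- manip.get_obs(): the state, without advancing time (a new reading comes with each control period).
- manip.get_image(name): name is "side" or "top"; returns (picture, depth): 384x512x3 uint8, red, green, blue; 384x512 float32, m along the optical axis (not along the pixel's ray), 0 where there is no reading.
- manip.camera_info(name): a dict with "mtx" (3x3 intrinsics, pixels), "k1" (the pictures are not rectified: a ray, as slopes to the right and down, at radius r is drawn at 1 + k1 r^2 times it, then the intrinsics apply), "origin" and "rotation" of the camera in the world. Camera axes: x right, y up, looking along -z (the intrinsics and any distortion apply to the point x, -y, -z); pixel columns grow to the right and rows downward; lengths in m; the calibration is good to about 2 mm. A picture is of the moment at which its call begins. camera_info takes no time and is no camera call.
- manip.hand_in(): hands the job in; it is judged then, once.
Trained networks look in the newest picture that a camera, given by its name, has taken for a name from the list of things; names that differ only in an ending like _2 or _b are one class to them, and where a whole thing is asked for, a point or a joint stands for the part that bears it (a point fixed in the world has none). Each returns a list of dicts, best first, with "p" (0 to 1); they miss things now and then, are a little off and sometimes report something else, mostly with a low value. They report only what shows in the picture. A call takes as long as a camera call.
- manip.recognise(target, camera): "xy" ([column, row] in pixels, amid what is visible of it).
- manip.silhouettes(target, camera): "region" (384x512 bool, what is visible of it) and "xy" ([column, row] in pixels, amid what is visible of it).
The state is a dict: "t": time; "joints": joint angles; "joint_vel": joint speeds; "tau": joint torques, N m; "position": TCP position; "tool_rot": TCP orientation; "wrist_force": force on the tool from outside, world axes, zero at the start; "torque": the same for the moment, N m; "finger_gap": finger opening in m; "gripper_force": force on a finger pad.
Only numpy, scipy, OpenCV 4.12 (cv2) and the standard library are available. Lean on these libraries where they do the work, as an engineer would, in place of code of your own. Each camera call takes 0.05 s, during which the arm holds its last target. There are 200 camera calls.

## Task

Start the dust extraction by twisting the spring-loaded start handle on top of the extraction unit clockwise fully to its stop, then let go so that it springs back. Then take the wooden board by the upright batten at its tail and slide it, kept flat on the unit's steel top, squarely out over the suction hopper until the line drawn across the board lies over the top's hopper-side edge, with the cast above the hopper. With the heavy cast that far out the board would tip as soon as it was let go, so finish still holding it, level and still, and leave everything else on the bench where it is.

Things in the scene. Friction and masses are not known exactly. Their poses are not given: they have to be found in the camera images.
- unit: Low cream sheet-steel bench-top extraction unit, fixed to the bench, turned up to 0.25 rad. Its flat steel top, 250 (x) by 270 (y) mm, lies 90 mm above the bench and has no rims or guides. Origin: on the bench under the top's middle region; the top spans x -132 to +117 mm and y -150 to +120 mm. +y points towards the hopper side.
- hopper: Open-topped cream suction hopper with a dark grille, fixed to the unit's +y side, 170 by 170 mm. Origin: centre of its underside, on the bench; its rim is 64 to 66 mm above the bench, so 24 mm below the steel top. A grey suction elbow, 50 mm high, stands out 57 mm from its +x wall. Axes as the unit's.
- rest_edge (a point): Point on the upper edge of the steel top on the hopper side, in the middle of the hopper's width, 90 mm above the bench. Axes as the unit's: x runs along the edge, y points outward over the hopper, z up.
- start_handle (a joint): Angle of the start handle, rad: 0 at rest, grows clockwise seen from above, hard stop at 1.05. A spring always turns it back to within 0.04 of 0 (about 0.13 N m at the stop); let go anywhere, it returns within about half a second.
- handle_grip (a point): On the vertical axis of the start handle, which stands on the steel top near the unit's robot-side (-x), tail-side (-y) corner: a black upright bar 50 mm long, 14 mm thick, on a round collar 50 mm wide and 8 mm high. The point lies inside the bar, 32 mm above the steel top; the bar reaches from the collar up to 48 mm above the steel top. Its x axis runs along the bar and turns with it (at rest it is the unit's x axis); z up.
- board: Loose plywood board lying on the steel top, 90 mm wide (x), 260 mm long (y), 12 mm thick, with a wooden batten across its tail (-y end) and a pale plaster tooth cast waxed on at its nose (+y end); about 0.44 kg in all (0.3 to 0.6), balance point 30 mm from the line towards the nose. Origin: centre of its underside. +y points to the nose, roughly as the unit's +y (within 0.15 rad at the start).
- board_line (a point): Middle of the dark line, 3 mm wide, drawn straight across the board at half its length; the point is on the underside, at the board's origin. Axes as the board's. When the job is done it coincides with the steel top's edge and 130 mm of board stick out.
- batten (a point): Middle of the upright batten on the board's tail, 24 mm above the board's upper face. The batten is 22 mm thick (along the board's y), 90 mm wide (along x) and stands 40 mm above the board's upper face; free space of more than 90 mm in front of it on the board, and nothing behind it. It takes a grip across its thickness. Axes as the board's.
- cast (a point): Middle of the top of the plaster cast's base, 22 mm above the board's upper face, 85 mm from the line towards the nose; the cast is 66 mm wide, 71 mm long and its teeth reach 36 mm above the board. Do not use it as a grip.
- bur_block: Dark wooden bur block, 60 by 34 by 18 mm with upright burs to 40 mm, loose on the steel top near its robot-side, hopper-side corner. Leave alone. Origin: centre of its underside.
- brush: Small brush lying loose on the bench beside the unit's tail (-y) side. Leave alone.
- spatula: Plaster spatula lying loose on the bench, to the left, near the robot. Leave alone.
- bowl: Dark rubber mixing bowl, 116 mm wide, 62 mm high, to the left. Leave alone.
- wax_jar: Small jar with a metal lid, 52 mm wide, 55 mm high, on the bench behind the unit (its +x side). Leave alone.
- pliers: Steel pliers lying on the bench to the right, near the robot. Leave alone.

How it is judged:
By the outcome, as a careful person would: the job done as asked, in the order asked, and still so for the second after the job is handed in, while the arm keeps its last pose, push and grip.
It also fails if it takes over 48 s, if anything falls off the work surface, if the arm or the gripper's body presses on something with over 40 N, if the wrist force passes 120 N, or if a joint passes its speed limit or range.

## Working session

There is one attempt and no reset: what is moved stays moved. The work goes in short steps, Python scripts to look and compute and a shell command to move; the robot and the scene stay as the last step left them, time stands still between calls to the robot, and variables do not carry over. Pictures are saved under pics/ and viewed, at most 10 in all, crops included, and the job is handed in when it is done.

```bash
mkdir -p pics; cat > h.py <<'E'
import numpy as np, cv2
from cell import manip
from scipy.spatial.transform import Rotation as R
def cam(n):
    c=manip.camera_info(n); return np.array(c["mtx"]),c["k1"],np.array(c["origin"]),np.array(c["rotation"])
def undist(n,uv):
    K,k1,o,Rm=cam(n)
    return cv2.undistortPoints(np.array(uv,float).reshape(-1,1,2),K,np.array([k1,0,0,0,0.])).reshape(-1,2)
def rotm(Rm):
    return Rm if Rm.shape==(3,3) else R.from_quat(Rm,scalar_first=True).as_matrix()
def onplane(n,uv,z):
    K,k1,o,Rm=cam(n); s=undist(n,uv); d=np.c_[s[:,0],-s[:,1],-np.ones(len(s))]@rotm(Rm).T
    return o+d*((z-o[2])/d[:,2])[:,None]
def cloud(n,depth,mask=None):
    v,u=np.nonzero((depth>0)&(mask if mask is not None else True)); s=undist(n,np.c_[u,v]); D=depth[v,u]
    K,k1,o,Rm=cam(n)
    return o+np.c_[s[:,0]*D,-s[:,1]*D,-D]@rotm(Rm).T,np.c_[u,v]
def obs():
    s=manip.get_obs(); r=R.from_quat(s["tool_rot"],scalar_first=True)
    return s,r
E
python3 - <<'E'
from h import *
print(manip.pinch_z); s,r=obs(); print(s); print(r.as_matrix().round(3))
for n in("top","side"):
    print(n,manip.camera_info(n))
    p,d=manip.get_image(n); cv2.imwrite(f"pics/{n}0.png",p[:,:,::-1]); np.save(f"{n}0.npy",d)
    for t in("unit","board","start_handle","batten","cast","hopper","bur_block"):
        for q in manip.silhouettes(t,n)[:2]:
            print(t,round(q["p"],2),np.round(q["xy"]),q["region"].sum())
            if q["p"]>.5:
                c,_=cloud(n,d,q["region"]); print("   med",np.median(c,0).round(3),c.min(0).round(3),c.max(0).round(3)); np.save(f"m_{n}_{t}.npy",q["region"]) 
E
```

```text
0.0187
{'t': 0.0, 'joints': array([ 1.06187934e+00,  3.59498004e-01,  1.51138607e+00, -1.50822278e-05,
        1.27249260e+00, -1.15109137e-01]), 'joint_vel': array([-4.24327722e-04,  1.49012305e-03, -8.91252237e-04, -6.61680052e-04,
        1.04961706e-04, -3.48403357e-05]), 'tau': array([-2.23058290e-03, -5.15346837e+01, -2.70728356e+01,  6.70449575e-02,
        3.49610823e-02, -9.26882490e-05]), 'position': array([0.22991618, 0.55348203, 0.2218314 ]), 'tool_rot': array([-2.66966920e-04,  1.95631768e-01,  9.80677019e-01, -8.51154278e-04]), 'wrist_force': array([-0.48364836, -0.38798256, -0.49511923]), 'torque': array([-0.00574965,  0.02299091,  0.01934271]), 'gripper_force': 0.0, 'finger_gap': 0.08771396087046147}
[[-0.923  0.384 -0.001]
 [ 0.384  0.923 -0.002]
 [ 0.    -0.002 -1.   ]]
top {'mtx': array([[430.20638695,   0.        , 257.35607114],
       [  0.        , 430.20638695, 193.25052287],
       [  0.        ,   0.        ,   1.        ]]), 'k1': -0.014433828002138598, 'origin': array([0.40600113, 0.05259588, 1.29176576]), 'rotation': array([-0.70596128, -0.02791346,  0.04
[... 1390 characters left out ...]
  -0.096  0.103] [ 0.521 -0.205 -0.001] [0.73  0.19  0.144]
board 0.36 [250. 225.] 382
start_handle 0.66 [254. 224.] 385
   med [ 0.45  -0.125  0.118] [ 0.427 -0.14   0.091] [ 0.494 -0.096  0.141]
batten 0.63 [289. 210.] 2417
   med [ 0.569 -0.095  0.103] [ 0.521 -0.205  0.021] [0.706 0.19  0.144]
cast 0.82 [289. 211.] 2492
   med [ 0.569 -0.097  0.103] [ 0.521 -0.205  0.019] [0.706 0.19  0.144]
hopper 0.84 [256. 172.] 1056
   med [0.615 0.188 0.043] [ 0.474  0.002 -0.002] [0.766 0.317 0.139]
hopper 0.71 [291. 212.] 2461
   med [ 0.569 -0.096  0.103] [ 0.521 -0.205  0.02 ] [0.706 0.19  0.144]
bur_block 0.53 [235. 196.] 248
   med [0.466 0.007 0.107] [ 0.435 -0.01  -0.002] [0.541 0.18  0.13 ]
```

View pics/top0.png

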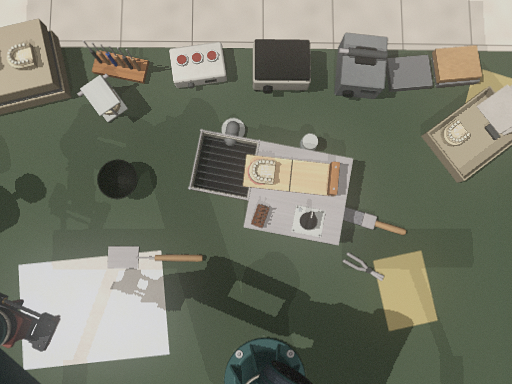

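View pics/side0.png

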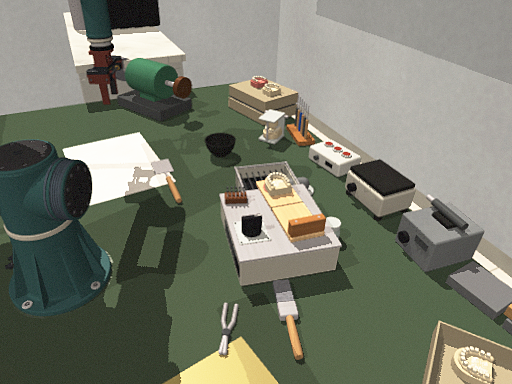

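The top view shows the steel top with its corners at about (258,135), (353,157), (340,243) and (244,228), and the hopper to its left. The board's batten is at (334,178), its line at about (290,176) and the handle at (308,221). The side view agrees. Next I'll fit the poses from the depth.

```bash
cat > fit.py <<'E'
from h import *
def rect(c):
    r=cv2.minAreaRect((c[:,:2]*1000).astype(np.float32)); return np.round(r[0],1),np.round(r[1],1),round(r[2],2)
def band(c,z0,z1,box):
    return c[(c[:,2]>z0)&(c[:,2]<z1)&(c[:,0]>box[0])&(c[:,0]<box[1])&(c[:,1]>box[2])&(c[:,1]<box[3])]
if __name__=="__main__":
  for n in("top","side"):
    c,uv=cloud(n,np.load(f"{n}0.npy")); print(n)
    big=band(c,.083,.16,(.35,.8,-.3,.06)); 
    st=band(c,.084,.094,(.35,.8,-.3,.1)); print(" steel z",np.median(st[:,2]))
    # edge fits: steel mask (everything above .083) outline
    print(" top",rect(st),len(st))
    b=band(c,.098,.109,(.50,.68,-.24,.1)); print(" board",rect(b),np.median(b[:,2]),len(b))
    t=band(c,.136,.152,(.50,.70,-.26,-.1)); print(" batten",rect(t),np.median(t[:,2]),len(t))
    hb=band(c,.120,.145,(.41,.50,-.17,-.07)); print(" bar",rect(hb),hb.mean(0).round(4),len(hb), np.linalg.svd(hb[:,:2]-hb[:,:2].mean(0))[2][0] if len(hb) else 0)
    q=band(c,.102,.145,(.41,.52,-.03,.06)); print(" bur",rect(q),len(q))
E
python3 fit.py; python3 - <<'E'
from h import *
p=cv2.imread("pics/top0.png"); cv2.imwrite("pics/crop0.png",cv2.resize(p[110:260,180:380],None,fx=4,fy=4,interpolation=cv2.INTER_CUBIC))
E
```

```text
top
 steel z 0.09007912839470777
 top (array([535.5, -95.1]), array([270.9, 251.3]), 79.19) 4853
 board (array([591.6, -59.1]), array([164.5, 249.9]), 6.19) 0.10231988333547992 2053
 batten (array([ 568.6, -185.5]), array([22.4, 90.2]), 83.97) 0.14188302933367125 275
 bar (array([ 454.3, -119.5]), array([14.5, 49.7]), 78.54) [ 0.4538 -0.1185  0.1365] 107 [-0.97981806  0.19989139]
 bur (array([468.1,  15.2]), array([33.7, 59.5]), 69.97) 265
side
 steel z 0.08947398066548917
 top (array([534.1, -87.5]), array([287.6, 251.7]), 79.19) 3976
 board (array([579.2, -72.2]), array([260.8,  91.4]), 83.8) 0.10160167147929156 1227
 batten (array([ 566.3, -185.7]), array([24.8, 90.4]), 82.44) 0.14090942693344488 271
 bar (array([ 451.1, -120.1]), array([17.7, 49. ]), 80.33) [ 0.4505 -0.1228  0.1317] 182 [-0.97720841  0.2122822 ]
 bur (array([465.9,  15.2]), array([37.5, 59.6]), 68.72) 239
```

View pics/crop0.png

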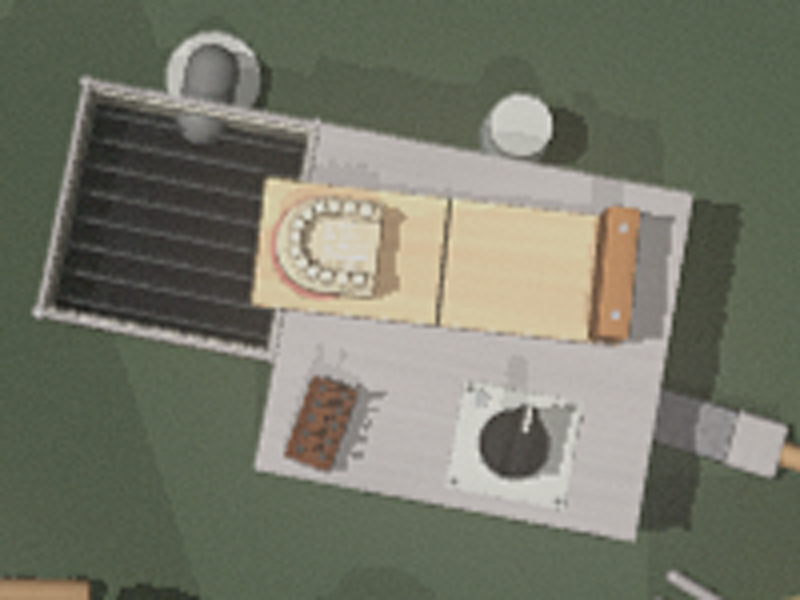

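The crop shows the line from about (450,200) to (437,325) and the batten at (617,273). The unit is turned about -10.8° and the board about -6.1°, and the handle is at about (0.454, -0.120). I'm moving above the handle now.

```bash
python3 -m inch '[[-3.87,-4.46,0,0,0,0,4.5],[-3.87,-4.46,0,0,0,0,4.5],[-3.87,-4.46,0,0,0,0,4.5],[-3.87,-4.46,0,0,0,0,4.5],[-3.87,-4.46,0,0,0,0,4.5],[-3.87,-4.46,0,0,0,0,4.5],[-3.87,-4.46,0,0,0,0,4.5],[-3.87,-4.46,0,0,0,0,4.5],[-3.87,-4.46,0,0,0,0,4.5],[-3.87,-4.46,0,0,0,0,4.5],[-3.87,-4.46,0,0,0,0,4.5],[-3.87,-4.46,0,0,0,0,4.5]]'
python3 -m inch '[[0,0,0,0,0,-5.9,4.5],[0,0,0,0,0,-5.9,4.5],[0,0,0,0,0,0,4.5],[0,0,0,0,0,0,4.5]]'
cat >> h.py <<'E'
def off(x,y,z,yaw):
    "cm shift in tool axes to TCP target, deg tool-z turn so that tool y lies at world angle yaw"
    s,r=obs(); d=r.inv().apply(np.array([x,y,z])-s["position"])*100
    M=r.as_matrix(); a=np.degrees(np.arctan2(M[1,1],M[0,1])); print("pos",s["position"].round(4),"yaw",a.round(2),"tilt",M[:,2].round(4),"t",round(s["t"],2),"F",s["wrist_force"].round(1),"T",s["torque"].round(2),"gap",round(s["finger_gap"],4),"gf",round(s["gripper_force"],1),"j6",round(s["joints"][5],2)); print("shift cm",d.round(2),"turn z",round(-(yaw-a),2))
E
python3 - <<'E'
from h import *
off(.4535,-.1195,.1035,79.2)
uv=lambda a:[(180+x/4-.375,110+y/4-.375) for x,y in a]
L=onplane("top",uv([(450,200),(437,325)]),.102); print("line",L.round(4),L.mean(0),np.degrees(np.arctan2(*(L[1]-L[0])[[1,0]])))
T=onplane("top",uv([(320,122),(257,470)]),.09); print("edge",T.round(4),np.degrees(np.arctan2(*(T[0]-T[1])[[1,0]])))
H=onplane("top",uv([(320,120),(275,357),(85,80),(40,315)]),.065); print("hopper",H.round(4))
E
```

```text
t: 2.3
position: [0.4542, -0.1205, 0.2229]
tool_rot: [0.0, 0.196, 0.981, -0.0]
wrist_force: [0.7, 0.9, 0.4]
finger_gap: 0.0452
gripper_force: 0.0
t: 2.8
position: [0.4537, -0.1183, 0.2228]
tool_rot: [0.0, 0.095, 0.996, -0.0]
wrist_force: [0.9, -0.1, 0.7]
finger_gap: 0.0451
gripper_force: 0.0
pos [ 0.4537 -0.1183  0.2228] yaw 79.14 tilt [ 2.e-04 -2.e-04 -1.e+00] t 2.8 F [ 0.9 -0.1  0.7] T [-0.05 -0.02  0.03] gap 0.0451 gf 0.0 j6 -1.78
shift cm [ 0.   -0.12 11.93] turn z -0.06
line [[ 0.6258 -0.0757  0.102 ]
 [ 0.5374 -0.0657  0.102 ]] [ 0.58161522 -0.07069426  0.102     ] 173.5515521477573
edge [[0.684  0.0152 0.09  ]
 [0.437  0.0596 0.09  ]] -10.197686929084346
hopper [[0.6913 0.0144 0.065 ]
 [0.5183 0.047  0.065 ]
 [0.7202 0.1851 0.065 ]
 [0.5484 0.2151 0.065 ]]
```

```bash
python3 -m inch '[[0,-0.1,4,0,0,0,4.5],[0,0,4,0,0,0,4.5],[0,0,3.1,0,0,0,4.5],[0,0,0.8,0,0,0,4.5],[0,0,0,0,0,0,4.5],[0,0,0,0,0,0,4.5]]'
python3 - <<'E'
from h import *
off(.4535,-.1195,.1035,79.2)
p,d=manip.get_image("side"); cv2.imwrite("pics/s1.png",cv2.resize(p[150:290,180:360,::-1],None,fx=4,fy=4,interpolation=cv2.INTER_CUBIC))
E
```

```text
t: 3.55
position: [0.4546, -0.1197, 0.1049]
tool_rot: [0.001, 0.094, 0.996, -0.0]
wrist_force: [0.3, 0.6, 0.2]
finger_gap: 0.0452
gripper_force: 0.0
pos [ 0.4546 -0.1197  0.1049] yaw 79.23 tilt [ 0.0021 -0.001  -1.    ] t 3.55 F [0.3 0.6 0.2] T [-0.03 -0.01  0.  ] gap 0.0452 gf 0.0 j6 -1.79
shift cm [0.11 0.   0.14] turn z 0.03
```

View pics/s1.png

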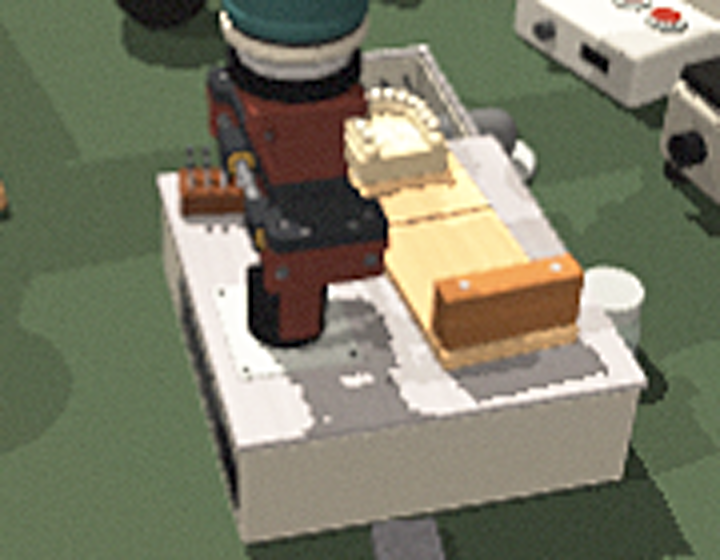

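The gripper is straddling the bar around (285,305), clear of the board. I'll close on it.

```bash
python3 -m inch '[[0,0,0.1,0,0,0,0.8],[0,0,0,0,0,0,0.8],[0,0,0,0,0,0,0.8],[0,0,0,0,0,0,0.8],[0,0,0,0,0,0,0.8]]'
python3 - <<'E'
from h import *
off(.4535,-.1195,.1035,19)
E
```

```text
t: 4.22
position: [0.4535, -0.1198, 0.1028]
tool_rot: [-0.0, 0.094, 0.996, -0.0]
wrist_force: [-2.4, -2.5, 1.8]
finger_gap: 0.0138
gripper_force: 30.0
pos [ 0.4535 -0.1198  0.1028] yaw 79.24 tilt [-1.e-04 -8.e-04 -1.e+00] t 4.22 F [-2.4 -2.5  1.8] T [-0.49  0.19 -0.06] gap 0.0138 gf 30.0 j6 -1.79
shift cm [ 0.01  0.03 -0.07] turn z 60.24
```

```bash
python3 -m inch '[[0,0,0,0,0,5,0.8],[0,0,0,0,0,8,0.8],[0,0,0,0,0,8,0.8],[0,0,0,0,0,8,0.8],[0,0,0,0,0,8,0.8],[0,0,0,0,0,8,0.8],[0,0,0,0,0,5,0.8],[0,0,0,0,0,0,0.8]]'
python3 - <<'E'
from h import *
off(.4535,-.1195,.1035,19)
E
```

```text
t: 5.22
position: [0.4535, -0.1198, 0.1028]
tool_rot: [0.0, 0.505, 0.863, -0.0]
wrist_force: [-1.1, -4.3, 3.0]
finger_gap: 0.014
gripper_force: 30.0
pos [ 0.4535 -0.1198  0.1028] yaw 29.31 tilt [-1.e-04 -8.e-04 -1.e+00] t 5.22 F [-1.1 -4.3  3. ] T [-0.59  0.34  0.04] gap 0.014 gf 30.0 j6 -0.92
shift cm [ 0.02  0.01 -0.07] turn z 10.31
```

```bash
python3 -m inch '[[0,0,0,0,0,5,0.8],[0,0,0,0,0,3,0.8],[0,0,0,0,0,2,0.8],[0,0,0,0,0,1,0.8],[0,0,0,0,0,0,0.8]]'
python3 -c "
from h import *
off(.4535,-.1195,.1035,19)"
python3 -m inch '[[0,0,0,0,0,1,0.8],[0,0,0,0,0,1,0.8],[0,0,0,0,0,0,0.8]]'
python3 -c "
from h import *
off(.4535,-.1195,.1035,19)"
```

```text
t: 5.85
position: [0.4535, -0.1197, 0.1028]
tool_rot: [0.0, 0.585, 0.811, -0.0]
wrist_force: [-2.0, -4.6, 3.8]
finger_gap: 0.014
gripper_force: 30.0
pos [ 0.4535 -0.1197  0.1028] yaw 18.32 tilt [-1.e-04 -9.e-04 -1.e+00] t 5.85 F [-2.  -4.6  3.8] T [-0.88  0.4   0.39] gap 0.014 gf 30.0 j6 -0.72
shift cm [ 0.02  0.01 -0.07] turn z -0.68
t: 6.22
position: [0.4536, -0.1197, 0.1028]
tool_rot: [0.0, 0.599, 0.801, -0.0]
wrist_force: [-1.7, -6.0, 3.8]
finger_gap: 0.0143
gripper_force: 30.8
pos [ 0.4536 -0.1197  0.1028] yaw 16.38 tilt [-1.0e-04 -1.1e-03 -1.0e+00] t 6.22 F [-1.7 -6.   3.8] T [-0.88  0.37  0.8 ] gap 0.0143 gf 30.8 j6 -0.69
shift cm [ 0.03  0.   -0.07] turn z -2.62
```

The torque jumps to 0.8 N m at 62.9° turned, so the handle is at its stop. I'll let it go.

```bash
python3 -m inch '[[0,0,0,0,0,0,7],[0,0,0,0,0,0,7],[0,0,0,0,0,0,7],[0,0,0,0,0,0,7],[0,0,0,0,0,0,7],[0,0,0,0,0,0,7],[0,0,0,0,0,0,7],[0,0,-3,0,0,0,7],[0,0,-5,0,0,0,7],[0,0,-5,0,0,0,7],[0,0,0,0,0,0,7]]'
python3 - <<'E'
from h import *
off(.5686,-.1865,.1095,83.9)
p,d=manip.get_image("side"); np.save("side1.npy",d)
cv2.imwrite("pics/s2.png",cv2.resize(p[150:290,180:360,::-1],None,fx=4,fy=4,interpolation=cv2.INTER_CUBIC))
from fit import *
c,uv=cloud("side",d)
t=band(c,.136,.152,(.52,.70,-.26,-.1)); print(" batten",rect(t),len(t))
hb=band(c,.120,.145,(.41,.50,-.17,-.07)); print(" bar",rect(hb),len(hb))
E
```

```text
t: 7.6
position: [0.4563, -0.1204, 0.2365]
tool_rot: [0.004, 0.6, 0.8, 0.001]
wrist_force: [0.0, -0.3, -0.5]
finger_gap: 0.0697
gripper_force: 0.0
pos [ 0.4563 -0.1204  0.2365] yaw 16.24 tilt [ 0.0077 -0.0032 -1.    ] t 7.6 F [ 0.  -0.3 -0.5] T [-0.03  0.05  0.03] gap 0.0697 gf 0.0 j6 -0.69
shift cm [-9.42  8.86 12.81] turn z -67.66
 batten (array([ 567.1, -185.3]), array([26. , 90.8]), 83.11) 282
 bar (array([ 451.2, -119.9]), array([15.6, 49. ]), 78.65) 180
```

View pics/s2.png

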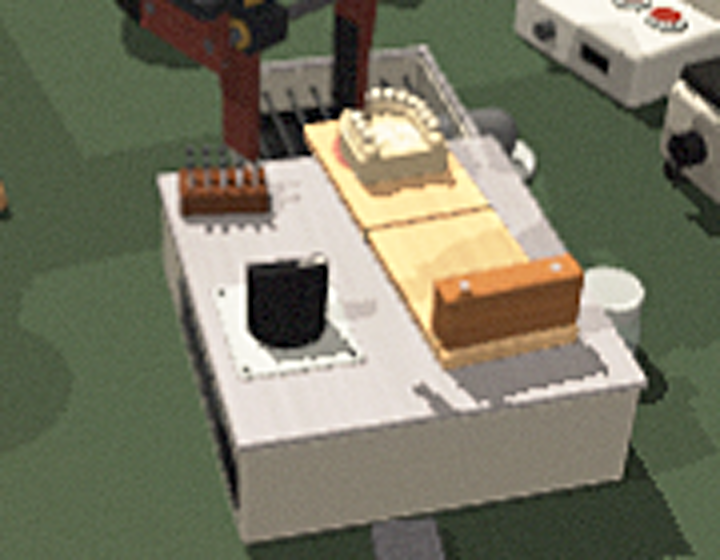

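The handle bar is upright at (287,305) and back along the unit's x axis; the board has not moved. Next is the batten.

```bash
python3 -m inch '[[-3.14,2.95,0,0,0,0,7],[-3.14,2.95,0,0,0,0,7],[-3.14,2.95,0,0,0,0,7],[0,0,0,0,0,-9.7,7],[0,0,0,0,0,-9.7,7],[0,0,0,0,0,-9.7,7],[0,0,0,0,0,-9.7,7],[0,0,0,0,0,-9.7,7],[0,0,0,0,0,-9.7,7],[0,0,0,0,0,-9.5,7],[0,0,0,0,0,0,7]]'
python3 - <<'E'
from h import *
off(.5686,-.186,.107,83.9)
p,d=manip.get_image("top")
from fit import *
c,uv=cloud("top",d)
for n,B in(("batten",band(c,.136,.152,(.52,.70,-.26,-.1))),("bar",band(c,.12,.145,(.41,.50,-.17,-.07)))):
    print(n,len(B), rect(B) if len(B) else "")
E
```

```text
t: 9.02
position: [0.5638, -0.1846, 0.2307]
tool_rot: [-0.002, 0.054, 0.999, 0.001]
wrist_force: [-0.7, 0.2, 0.4]
finger_gap: 0.0702
gripper_force: 0.0
pos [ 0.5638 -0.1846  0.2307] yaw 83.85 tilt [-0.0031  0.0013 -1.    ] t 9.03 F [-0.7  0.2  0.4] T [ 0.  0. -0.] gap 0.0702 gf 0.0 j6 -1.9
shift cm [-0.53 -0.1  12.37] turn z -0.05
batten 46 (array([ 574.3, -184.7]), array([10.6, 80.9]), 73.57)
bar 109 (array([ 454.2, -119.6]), array([14.5, 49.8]), 77.38)
```

```bash
python3 -m inch '[[-0.5,-0.1,4,0,0,0,7],[0,0,4,0,0,0,7],[0,0,3.2,0,0,0,7],[0,0,0.9,0,0,0,7],[0,0,0,0,0,0,7],[0,0,0,0,0,0,7]]'
python3 -c "
from h import *
off(.5686,-.186,.107,83.9)"
```

```text
t: 9.82
position: [0.5707, -0.187, 0.113]
tool_rot: [0.001, 0.053, 0.999, -0.0]
wrist_force: [0.7, -0.8, 0.9]
finger_gap: 0.0703
gripper_force: 0.0
pos [ 0.5707 -0.187   0.113 ] yaw 83.9 tilt [ 0.0021 -0.0011 -1.    ] t 9.82 F [ 0.7 -0.8  0.9] T [ 0.01 -0.01 -0.  ] gap 0.0703 gf 0.0 j6 -1.9
shift cm [0.22 0.08 0.6 ] turn z -0.0
```

```bash
python3 -m inch '[[0.1,0.1,0.5,0,0,0,5],[0,0,0,0,0,0,3.5],[0,0,0,0,0,0,2],[0,0,0,0,0,0,1.5],[0,0,0,0,0,0,1.5],[0,0,0,0,0,0,1.5],[0,0,0,0,0,0,1.5]]'
python3 -c "
from h import *
off(.5686,-.186,.107,83.9)"
```

```text
t: 10.7
position: [0.569, -0.1856, 0.1067]
tool_rot: [0.0, 0.053, 0.999, -0.0]
wrist_force: [1.0, -0.3, 0.1]
finger_gap: 0.0217
gripper_force: 30.0
pos [ 0.569  -0.1856  0.1067] yaw 83.92 tilt [ 3.e-04 -2.e-04 -1.e+00] t 10.7 F [ 1.  -0.3  0.1] T [ 0.02 -0.06 -0.18] gap 0.0217 gf 30.0 j6 -1.9
shift cm [ 0.04 -0.04 -0.03] turn z 0.02
```

```bash
python3 -m inch '[[0.1,0,0,0,0,0.7,1.5],[0.2,0.2,0,0,0,1.5,1.5],[0.2,0.4,0,0,0,1.5,1.5],[0.15,0.6,0,0,0,1,1.5],[0,0.8,0,0,0,0,1.5],[0,1,0,0,0,0,1.5],[0,1,0,0,0,0,1.5],[0,0.7,0,0,0,0,1.5],[0,0.3,0,0,0,0,1.5],[0,0,0,0,0,0,1.5],[0,0,0,0,0,0,1.5]]'
python3 - <<'E'
from h import *
off(.5816,-.0842,.1067,79.2)
p,d=manip.get_image("top"); cv2.imwrite("pics/t3.png",cv2.resize(p[110:260,180:380,::-1],None,fx=4,fy=4,interpolation=cv2.INTER_CUBIC)); np.save("top3.npy",d)
E
```

```text
t: 12.08
position: [0.5716, -0.1347, 0.1067]
tool_rot: [0.0, 0.094, 0.996, 0.001]
wrist_force: [1.3, 2.8, 1.9]
finger_gap: 0.0218
gripper_force: 30.0
pos [ 0.5716 -0.1347  0.1067] yaw 79.23 tilt [ 4.0e-04  1.2e-03 -1.0e+00] t 12.07 F [1.3 2.8 1.9] T [ 0.01 -0.09  0.09] gap 0.0218 gf 30.0 j6 -1.73
shift cm [-0.04  5.14  0.01] turn z 0.03
```

View pics/t3.png

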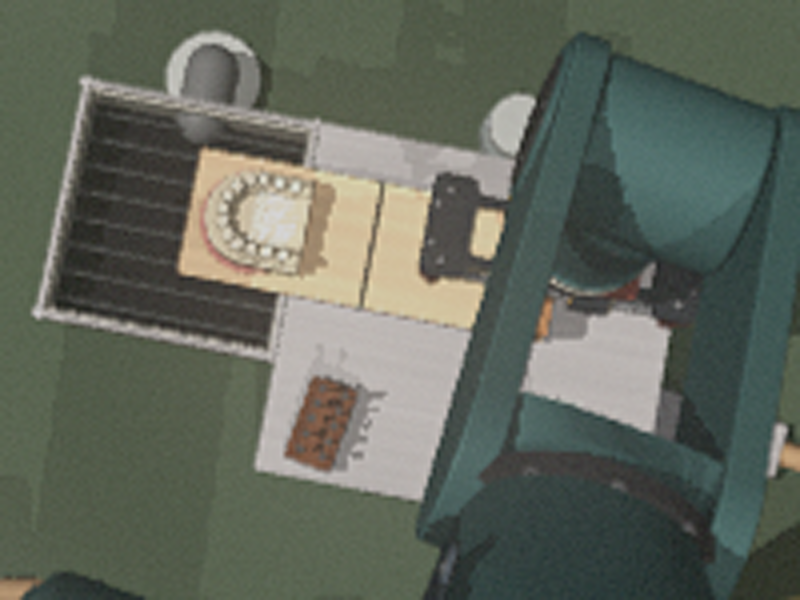

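The line now runs from (382,181) to (362,306), parallel to the top's edge as far as I can see. The board lies centred on the hopper and needs about 5 cm more.

```bash
cat > meas.py <<'E'
from fit import *
import sys
def line(img,p0,p1,z,n=40,w=14):
    # subpixel dark line: sample across p0-p1, weighted minimum
    g=cv2.cvtColor(img,cv2.COLOR_RGB2GRAY).astype(np.float32); p0,p1=np.array(p0,float),np.array(p1,float)
    t=(p1-p0)/np.linalg.norm(p1-p0); nrm=np.array([t[1],-t[0]]); P=[]
    for a in np.linspace(.08,.92,n):
        c=p0+a*(p1-p0); k=np.linspace(-3,3,25); q=c+k[:,None]*nrm
        v=cv2.remap(g,q[:,0].astype(np.float32),q[:,1].astype(np.float32),cv2.INTER_LINEAR).ravel()
        wt=np.clip(np.median(v)-8-v,0,None)
        if wt.sum()>5: P.append(c+nrm*(wt@k/wt.sum()))
    W=onplane("top",P,z)[:,:2]; vx,vy,x,y=cv2.fitLine(W.astype(np.float32),cv2.DIST_HUBER,0,0.001,1e-4).ravel()
    return np.array([x,y]),np.degrees(np.arctan2(vy,vx))%180,len(P)
E
python3 - <<'E'
from meas import *
p,d=manip.get_image("top"); c,uv=cloud("top",d)
f=lambda x,y:(180+x/4-.375,110+y/4-.375)
m,a,n=line(p,f(382,181),f(362,306),.102); print("line",m.round(4),"board yaw",a-90,n)
t=obs()[0]["position"][:2]; dd=m-t; u=np.radians(79.2); print("in tool y,x-ish",dd@[np.cos(u),np.sin(u)],dd@[np.sin(u),-np.cos(u)])
b=band(c,.098,.107,(.5,.7,-.10,.15)); print("board top",rect(b))
st=band(c,.085,.095,(.40,.75,-.1,.08)); x=st@np.array([np.sin(u),-np.cos(u),0]); y=st@np.array([np.cos(u),np.sin(u),0])
e=[ (xx,y[(x>xx)&(x<xx+.008)].max()) for xx in np.arange(x.min(),x.max(),.008)]; print(np.round(e,4))
print("line unit-y",m@[np.cos(u),np.sin(u)],"prior edge",np.array([.5608,.0375])@[np.cos(u),np.sin(u)])
h=band(c,.055,.072,(.5,.8,.0,.25)); print("hopper rim",rect(h))
# board side edges
B=b@np.array([[np.sin(u),np.cos(u)],[-np.cos(u),np.sin(u)],[0,0]])
yy=np.arange(B[:,1].min()+.003,B[:,1].max()-.003,.006); lo=[];hi=[]
for q in yy:
    s=B[(B[:,1]>q)&(B[:,1]<q+.006),0]; lo.append(s.min());hi.append(s.max())
print("edge slopes deg",np.degrees(np.polyfit(yy,lo,1)[0]),np.degrees(np.polyfit(yy,hi,1)[0]),np.median(hi)-np.median(lo))
E
```

```text
line [ 0.5922 -0.02  ] board yaw 79.08824 40
in tool y,x-ish 0.11655077340895094 -0.001183974501026309
board top (array([570.8,   8.3]), array([211.6, 146. ]), 78.94)Traceback (most recent call last):
  File "<stdin>", line 8, in <module>
    return umr_maximum(a, axis, None, out, keepdims, initial, where)
ValueError: zero-size array to reduction operation maximum which has no identity
```

```bash
python3 -m inch '[[0,0.3,0,0,0,0,1.5],[0,0.6,0,0,0,0,1.5],[0,0.8,0,0,0,0,1.5],[0,0.8,0,0,0,0,1.5],[0,0.8,0,0,0,0,1.5],[0,0.7,0,0,0,0,1.5],[0,0.5,0,0,0,0,1.5],[0,0.2,0,0,0,0,1.5],[0,0,0,0,0,0,1.5],[0,0,0,0,0,0,1.5],[0,0,0,0,0,0,1.5]]'
python3 - <<'E'
from meas import *
off(.5816,-.0842,.1067,79.2)
p,d=manip.get_image("top"); np.save("top4.npy",d); cv2.imwrite("raw4.png",p[:,:,::-1]); cv2.imwrite("pics/t4.png",cv2.resize(p[115:240,185:310,::-1],None,fx=4.8,fy=4.8,interpolation=cv2.INTER_CUBIC))
E
```

```text
t: 13.55
position: [0.5801, -0.09, 0.1068]
tool_rot: [0.0, 0.094, 0.996, -0.0]
wrist_force: [-0.7, -5.5, 3.1]
finger_gap: 0.0214
gripper_force: 30.0
pos [ 0.5801 -0.09    0.1068] yaw 79.23 tilt [ 1.e-04 -1.e-03 -1.e+00] t 13.55 F [-0.7 -5.5  3.1] T [-0.73  0.1   0.06] gap 0.0214 gf 30.0 j6 -1.65
shift cm [-0.04  0.59  0.01] turn z 0.03
```

View pics/t4.png

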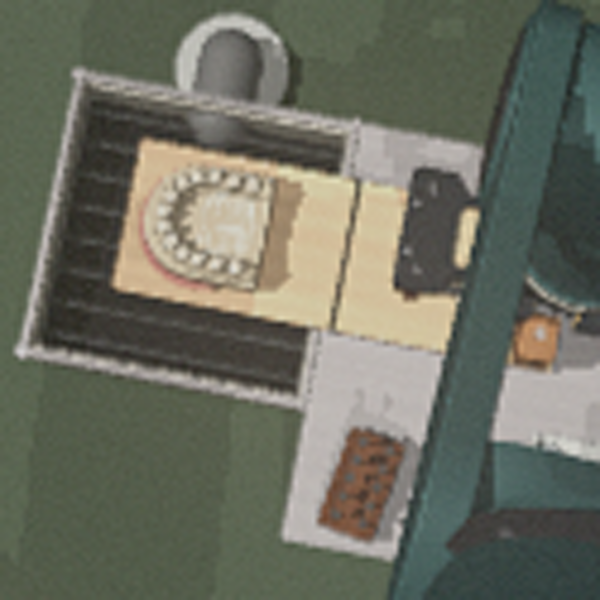

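The line is now at (357,181) to (333,330), and the steel edge runs from about (314,335) to (285,540). I'll measure the remaining gap.

```bash
python3 - <<'E'
from meas import *
p=cv2.imread("raw4.png")[:,:,::-1].copy(); d=np.load("top4.npy"); c,uv=cloud("top",d)
f=lambda x,y:(185+x/4.8-.4,115+y/4.8-.4)
m,a,n=line(p,f(357,181),f(333,330),.102); print("line",m.round(4),"yaw",a-90,n)
u=np.radians(79.2); ex=np.array([np.sin(u),-np.cos(u)]); ey=np.array([np.cos(u),np.sin(u)])
print("line lat,along",m@ex,m@ey)
t=obs()[0]["position"][:2]; print("line rel tcp",(m-t)@ex,(m-t)@ey)
for name,D in(("t0",np.load("top0.npy")),("t4",d)):
    c,_=cloud("top",D); st=c[(c[:,2]>.085)&(c[:,2]<.095)]; X=st[:,:2]@ex; Y=st[:,:2]@ey
    k=(Y>.08)&(Y<.17)&(X>.4)&(X<.71); X,Y=X[k],Y[k]; e=[]
    for x in np.arange(.41,.70,.006):
        s=Y[(X>x)&(X<x+.006)]
        if len(s)>3: e.append((x+.003,s.max()))
    e=np.array(e); print(name,e.round(4).tolist())
# colour edge along clear part: steel->green / hopper rim
g=cv2.cvtColor(p,cv2.COLOR_RGB2GRAY).astype(np.float32); P=[]
p0,p1=np.array(f(303,420)),np.array(f(288,530)); t=(p1-p0)/np.linalg.norm(p1-p0); nn=np.array([-t[1],t[0]])
for q in np.linspace(0,1,25):
    k=np.linspace(-4,4,33); s=p0+q*(p1-p0)+k[:,None]*nn; v=cv2.remap(g,s[:,0].astype(np.float32),s[:,1].astype(np.float32),cv2.INTER_LINEAR).ravel()
    mid=(v[:5].mean()+v[-5:].mean())/2; i=np.argmin(abs(v[4:-4]-mid))+4; P.append(s[i])
W=onplane("top",P,.09)[:,:2]; print("colour edge along:",np.median(W@ey),(W@ey).std(),np.degrees(np.arctan(np.polyfit(W@ex,W@ey,1)[0])), (W@ex).min(),(W@ex).max())
# top outline from the first picture, all 4 sides
c,_=cloud("top",np.load("top0.npy")); st=band(c,.084,.094,(.35,.8,-.3,.1)); r=cv2.minAreaRect((st[:,:2]*1000).astype(np.float32)); b=cv2.boxPoints(r)/1000; print("along max/min",(b@ey).round(4),(b@ex).round(4))
E
```

```text
line [0.6034 0.0242] yaw 79.14557 40
line lat,along 0.588141812822216 0.13685218068453187
line rel tcp 0.0014633981699601229 0.1165149869941748
t0 [[0.419, 0.1408], [0.425, 0.1418], [0.431, 0.1423], [0.437, 0.1411], [0.443, 0.1422], [0.449, 0.1405], [0.455, 0.1416], [0.461, 0.1421], [0.467, 0.1415], [0.473, 0.142], [0.479, 0.1408], [0.485, 0.1419], [0.491, 0.1424], [0.497, 0.1412], [0.503, 0.1423], [0.509, 0.1405], [0.515, 0.1422], [0.521, 0.1399], [0.527, 0.1415], [0.533, 0.142], [0.629, 0.1408], [0.635, 0.1418], [0.641, 0.1424], [0.647, 0.1412], [0.653, 0.1423], [0.659, 0.14], [0.665, 0.1416]]
t4 [[0.419, 0.1407], [0.425, 0.1418], [0.431, 0.1423], [0.437, 0.1412], [0.443, 0.1422], [0.449, 0.1405], [0.455, 0.1416], [0.461, 0.1421], [0.467, 0.1414], [0.473, 0.142], [0.479, 0.1408], [0.485, 0.1419], [0.491, 0.1424], [0.497, 0.1412], [0.503, 0.1423], [0.509, 0.1406], [0.515, 0.1417], [0.521, 0.1422], [0.527, 0.1415], [0.533, 0.1421], [0.539, 0.1409], [0.545, 0.164], [0.635, 0.1418], [0.641, 0.1424], [0.647, 0.1412], [0.653, 0.1422], [0.659, 0.1405], [0.665, 0.1416], [0.671, 0.1187]]
colour edge along: 0.14311286397329556 0.00031833303741484267 0.21790623514903454 0.42407912652496277 0.48881922099099034
along max/min [-0.1285 -0.1285  0.1424  0.1424] [0.4181 0.6694 0.6695 0.4182]
```

About 5.7 mm remains and the board is square to the edge within 0.3°.

```bash
python3 -m inch '[[0,0.2,0,0,0,0,1.5],[0,0.2,0,0,0,0,1.5],[0,0.17,0,0,0,0,1.5],[0,0,0,0,0,0,1.5],[0,0,0,0,0,0,1.5],[0,0,0,0,0,0,1.5],[0,0,0,0,0,0,1.5]]'
cat > m2.py <<'E'
from meas import *
off(.5816,-.0842,.1067,79.2)
p,d=manip.get_image("top"); f=lambda x,y:(185+x/4.8-.4,115+y/4.8-.4)
m,a,n=line(p,f(348,179),f(324,328),.102); u=np.radians(79.2); print("line",m.round(4),a-90,n,"along",m@[np.cos(u),np.sin(u)],"lat",m@[np.sin(u),-np.cos(u)])
c,uv=cloud("top",d); b=band(c,.095,.110,(.5,.72,0.0,.2)); y=b[:,:2]@[np.cos(u),np.sin(u)]; b=b[(y>.145)]; 
A=np.c_[b[:,:2]-b[:,:2].mean(0),np.ones(len(b))]; print("board plane slope",np.linalg.lstsq(A,b[:,2],rcond=None)[0].round(4),len(b))
for n in("top","side"):
    p,d=manip.get_image(n); c,_=cloud(n,d)
    for k,B in(("bar",band(c,.12,.145,(.41,.50,-.17,-.07))),("bur",band(c,.102,.145,(.41,.52,-.03,.06)))):
        if len(B)>30: print(n,k,rect(B))
cv2.imwrite("pics/s5.png",cv2.resize(p[140:290,170:370,::-1],None,fx=4,fy=4,interpolation=cv2.INTER_CUBIC))
E
python3 m2.py
```

```text
t: 14.48
position: [0.5812, -0.0843, 0.1068]
tool_rot: [0.0, 0.094, 0.996, -0.0]
wrist_force: [-0.8, -5.0, 4.0]
finger_gap: 0.0218
gripper_force: 30.0
pos [ 0.5812 -0.0843  0.1068] yaw 79.23 tilt [ 1.e-04 -8.e-04 -1.e+00] t 14.47 F [-0.8 -5.   4. ] T [-0.76  0.1   0.01] gap 0.0218 gf 30.0 j6 -1.64
shift cm [-0.04  0.02  0.01] turn z 0.03
line [0.6048 0.0298] 79.006256 40 along 0.14262908267196306 lat 0.5884865898276089
board plane slope [ 0.0025 -0.0038  0.1021] 874
top bur (array([468.1,  15.1]), array([33.6, 59.7]), 70.31)
side bar (array([ 451.5, -119. ]), array([17.2, 49.2]), 77.86)
side bur (array([465.9,  15.3]), array([36.7, 59.6]), 68.76)
```

View pics/s5.png

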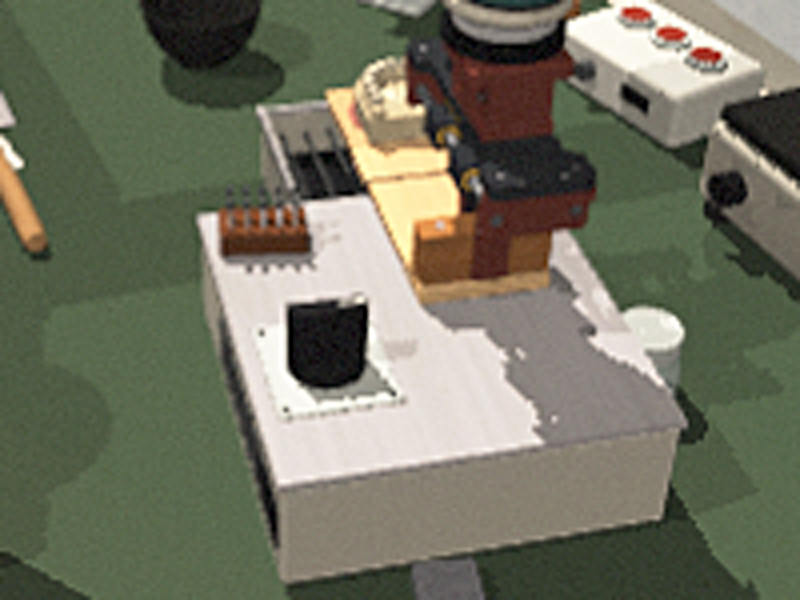

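The line (376,182) is at the steel edge, the board is level and gripped at the batten (480,250), and the handle and bur block are unchanged. I'm handing it in.

```bash
python3 -c "
from cell import manip
print(manip.hand_in())"
```

```text
the job is handed in; nothing more can be done
None
```

I handed the job in: the start handle was turned to its stop and sprang back, and the arm is still holding the board level and square by its batten, with the line on the top's hopper-side edge to within about 1 mm by the camera measurements.

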